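# Mix a sample tube on the touch-start vortex mixer

## Task

Mix the sample in the tall pointed tube on the vortex mixer: lift that tube out of the foam rack, stand it upright in the mixer's rubber cup and push it gently straight down until the sprung cup has sunk about half-way, 4 to 5 mm of its 8 mm (with less the mixer does not start, bottomed out it stalls). Keep the tube gripped and the cup pressed to that depth for at least three seconds, and finish while still holding it so: do not let go. Leave the other tubes and everything else on the bench where they are.

Things in the scene. Friction and masses are not known exactly. Their poses are not given: they have to be found in the camera images.
- tube: the tube to mix: the one tall, pointed tube, 120 mm long with cap, about 24 g. Translucent plastic, body 17 mm in diameter with a white label, tapering over the lowest 22 mm to a flat tip 6 mm wide; white ribbed cap, 22 mm wide, over the top 18 mm. Origin: centre of the tip's underside, z up to the cap. In the rack the tip is 10 mm and the top 130 mm above the bench, 36 mm above the short tubes' tops.
- short_a: a short sample tube with a rounded bottom and a white ribbed screw cap, 84 mm long, same diameters as the tall one, standing in a well of the rack; origin: centre of its underside. Leave it there.
- short_b: a short sample tube with a rounded bottom and a white ribbed screw cap, 84 mm long, same diameters as the tall one, standing in a well of the rack; origin: centre of its underside. Leave it there.
- short_c: a short sample tube with a rounded bottom and a white ribbed screw cap, 84 mm long, same diameters as the tall one, standing in a well of the rack; origin: centre of its underside. Leave it there.
- rack: grey foam block fixed to the bench, 90 x 200 x 55 mm (x, y, z), with round wells 19.5 mm wide and 45 mm deep in two rows of four along its y (rows 42 mm apart, wells 46 mm apart); four are taken, in a zigzag, in any order. Origin: centre of its underside. A tube must be drawn straight up 45 mm to leave its well.
- mixer: compact vortex mixer fixed to the bench, pale housing 150 x 126 mm, 100 mm high, round collar on top (to 107 mm), sloped front panel with knob and rocker switch (leave these). Origin: centre of its underside; the panel faces its own -x. The rubber cup stands above the top, 18 mm to +x of the origin. It does not shake in the simulation.
- cup_seat (a point): centre of the cup's inner floor, on which the tube's tip stands; 123 mm above the bench with the cup up, and it sinks with the cup. The black rubber cup is a funnel, open upward, 17 mm wide inside at the floor and 33 mm at the rim, which lies 19 mm above this point; 41 mm outside at the rim.
- cup (a joint): how far the mixer's cup is pushed down, in m: 0 up, 0.008 bottomed on its stop. Only vertical. Its spring is preloaded with 2.4 N and then takes 0.8 N per mm more: about 5.6 N at 4 mm, 6.4 N at 5 mm, 8.8 N at the stop; it rises again when let go.
- bottle: amber glass bottle with black cap and white label, 62 mm in diameter, 135 mm high, standing at the far middle of the bench; origin: centre of its underside. Leave it.
- calculator: pocket calculator lying between rack and mixer, 150 x 78 x 12 mm; origin: centre of its underside. Leave it.
- pen: black pen lying at the far side of the bench, right of the middle, 140 mm long, 9 mm thick; origin: under its middle. Leave it.
- pencil: white pen of the same size, lying at the far side of the bench, left of the middle; origin: under its middle. Leave it.
- jar: small white lidded jar, 52 mm in diameter, 60 mm high, at the far right; origin: centre of its underside. Leave it.
Not all that is in view belongs to the job. There is more than one size of the mixer; the job needs the larger.

How it is judged:
By the outcome, as a careful person would: the job done as asked, in the order asked, and still so for the second after the job is handed in, while the arm keeps its last pose, push and grip.
It also fails if it takes over 54 s, if anything falls off the work surface, if the arm or the gripper's body presses on something with over 40 N, if the wrist force passes 120 N, or if a joint passes its speed limit or range.

## Robot

A 6-joint arm with a two-finger parallel gripper is mounted at the origin on the work surface. World frame = base frame: x ahead of the robot, y to its left, z up, the work surface at z = 0. Lengths are in mm, angles in rad, forces in N, time in s.
With the tool pointing down it reaches from about 275 to 1000 mm from the base axis. Payload 8.4 kg.
Tool frame: the origin (TCP) lies midway between the tips of the shut fingers; the grasp point (between the pads) lies 19 mm behind it; z points along the fingers, y is the line along which they close (so a half turn about z gives the same grasp; the last joint's range is limited). The gripper opens to 85 mm and grips with 20 to 120 N. Pads are 22 mm wide; open, the fingers measure 114 mm over their backs; the gripper's body (76 mm by 85 mm) begins 54 mm behind the grasp point. The pads swing forward as they close: fully open they stand 13 mm farther back than shut.
Start: joints at [1.157, 0.353, 1.633, -0, 1.155, -0.002], TCP at [250.161, 572.754, 231.281] pointing down, gripper open.
Joint ranges: [-2.63, 2.63], [-0.92, 2.1], [0.06, 2.66], [-1.3, 4.44], [0, 2.69], [-3.02, 3.02]. Speed limits (rad/s): [2.22, 2.22, 2.79, 3.14, 3.14, 3.14].

## Interface

Orientations are given as [roll, pitch, yaw] about the fixed x, y, z axes, in that order (R = Rz(yaw) Ry(pitch) Rx(roll)).
In Python, from rig import * gives the robot as it stands.
- The arm moves only by the shell command python3 -m jog 'ROWS' [FORCE]. ROWS is JSON, a list of rows, each an object of numbers: "x", "y", "z": the shift along the tool's x, y, z in cm; "spin": the turn about the tool's z in rad; "grip": the closure, from 0 (fully open) to 1 (shut). In form: [{"x": .., "y": .., "z": .., "spin": .., "grip": ..}, ...]. A call has 1 to 20 rows; each row shifts and turns the commanded pose from where the row before left it, along the tool's axes as they then stand; what a row does not reach is not made up. A row lasts 1/12 s, in which the tool goes at most 41.7 mm and 7.16 degrees, less where a joint would pass 70% of its speed; a pose out of reach is approached as far as the arm can. A call with a gripper value outside its range is refused whole. The fingers move at their own pace and stop on an object; FORCE is the grip in N (left out, the last holds). Time passes only in rows, so rows that do not move let the fingers close. It gives the time, the measured TCP pose, the force, the opening and the grip force at its end, in the units of the state.
- sense(): the state, without advancing time (a new reading comes with each control period).
- grab_frame(name): name is "scene" or "side" or "wrist"; returns a dict with "pixels" (400x640x3 uint8, blue, green, red), "camera_matrix" (3x3 intrinsics, pixels), "k1" (the pictures are not rectified: a ray, as slopes to the right and down, at radius r is drawn at 1 + k1 r^2 times it, then the intrinsics apply), "rvec" (rotation vector, rad) and "tvec" (3), from world to camera coordinates, as OpenCV has them; the wrist camera has in their place "T_tool_cam" (4x4, takes a point from camera to tool coordinates, whose origin is the TCP and whose axes are the flange's). Camera axes: x right, y down, z forward; pixel columns grow to the right and rows downward; lengths in mm; the calibration is good to about 2 mm. A picture is of the moment at which its call begins: read the wrist's pose just before it. There is no depth.
- sign_off(): hands the job in; it is judged then, once.
The state is a dict: "clock": time; "qpos": joint angles; "qvel": joint speeds; "joint_efforts": joint torques, N m; "eef_pos": TCP position; "tcp_rot": TCP orientation; "contact_force": force on the tool from outside, world axes, zero at the start; "wrist_torque": the same for the moment, N m; "opening": opening from 0.0 (shut) to 1.0 (fully open); "grasp_force": force on a finger pad.
Only numpy, scipy, OpenCV 4.12 (cv2) and the standard library are available. Lean on these libraries where they do the work, as an engineer would, in place of code of your own. Each camera call takes 0.05 s, during which the arm holds its last target. There are 200 camera calls.

## Working session

There is one attempt and no reset: what is moved stays moved. The work goes in short steps, Python scripts to look and compute and a shell command to move; the robot and the scene stay as the last step left them, time stands still between calls to the robot, and variables do not carry over. Pictures are saved under pics/ and viewed, at most 10 in all, crops included, and the job is handed in when it is done.

```bash
mkdir -p pics
cat > h.py <<'E'
from rig import *
import numpy as np, cv2, pickle
def save(n):
    s=sense(); f=grab_frame(n); f['s']=s; pickle.dump(f,open(f'{n}.pkl','wb')); return f
def load(n): return pickle.load(open(f'{n}.pkl','rb'))
from scipy.spatial.transform import Rotation as Ro
def ext(f):
    if 'rvec' in f:
        R=cv2.Rodrigues(np.array(f['rvec'],float))[0]; t=np.array(f['tvec'],float).ravel(); return R,t
    s=f['s']; T=np.eye(4); T[:3,:3]=Ro.from_euler('xyz',s['tcp_rot']).as_matrix(); T[:3,3]=s['eef_pos']
    W=np.linalg.inv(T@np.array(f['T_tool_cam'])); return W[:3,:3],W[:3,3]
def ray(f,u,v):
    K=np.array(f['camera_matrix'],float)
    p=cv2.undistortPoints(np.array([[[u,v]]],float),K,np.array([f['k1'],0,0,0.]))[0,0]
    R,t=ext(f); d=R.T@np.array([p[0],p[1],1]); return -R.T@t,d
def at_z(f,u,v,z):
    o,d=ray(f,u,v); return o+d*(z-o[2])/d[2]
def proj(f,P):
    R,t=ext(f); return cv2.projectPoints(np.array(P,float).reshape(-1,1,3),cv2.Rodrigues(R)[0],t,np.array(f['camera_matrix'],float),np.array([f['k1'],0,0,0.]))[0].reshape(-1,2)
E
python3 - <<'E'
from h import *
for n in('scene','side','wrist'):
    f=save(n); cv2.imwrite(f'pics/{n}0.png',f['pixels']); print(n,f['k1'],np.array(f['camera_matrix'])[0], -ext(f)[0].T@ext(f)[1])
print(sense())
E
```

```text
scene -0.09874181327615136 [426.75096398   0.         319.57439822] [948.10107206 321.07096751 815.6368062 ]
side -0.04012092060574438 [473.73105719   0.         325.87716812] [398.80781191 777.85103151 934.31438656]
wrist -0.013473350098746591 [300.83614512   0.         318.80359072] [182.9653783  601.58831456 373.0659347 ]
{'clock': 0.15, 'qpos': array([ 1.15662038e+00,  3.53510398e-01,  1.63394774e+00, -2.84091826e-05,
        1.15519173e+00, -2.42433543e-03]), 'qvel': array([-0.00070256,  0.00025661, -0.00426544,  0.00066323, -0.00232674,
        0.00020759]), 'joint_efforts': array([ 1.41676114e-04, -6.05638647e+01, -3.42336130e+01,  9.69243774e-05,
        6.05552166e-03,  6.12775375e-05]), 'eef_pos': array([250.01430975, 572.42999369, 230.72746982]), 'tcp_rot': array([-3.14053538e+00,  2.34155254e-05,  2.72985254e+00]), 'contact_force': array([-0.48083012,  0.35874155, -0.36745958]), 'wrist_torque': array([ 0.05477121, -0.04108866,  0.01003615]), 'grasp_force': 0.0, 'opening': 1.0009163724145618}
```

View pics/scene0.png

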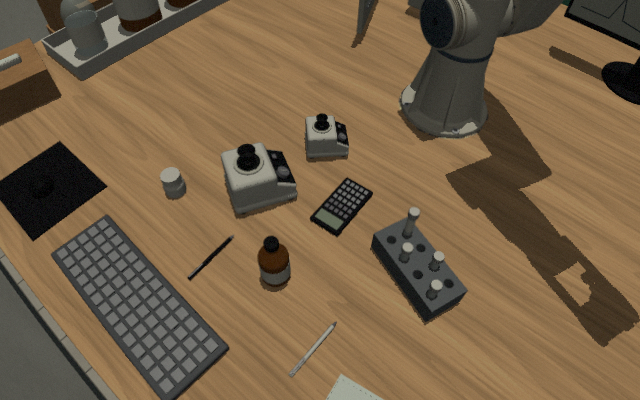

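View pics/side0.png

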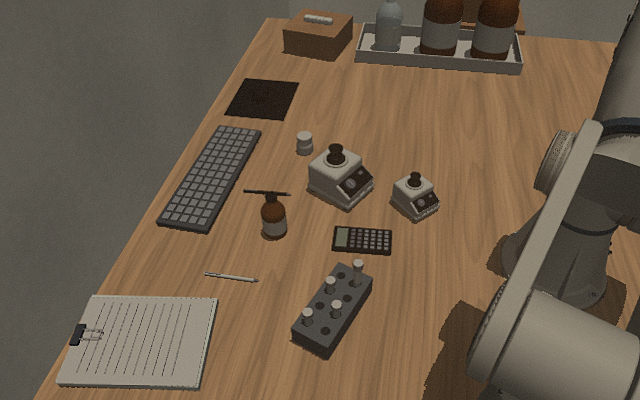

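Scene view: four capped tubes, at (413,212), (407,248), (438,258) and (435,288). The one at (413,212), seen at (358,265) in the side view, stands clearly taller, with a long body visible above the foam. There are two mixers, with cups at scene (248,155) and (322,122). The first is the larger. I'll confirm both in an enlarged crop and triangulate.

Run:
```python
from h import *
a,b=load('scene'),load('side')
def tri(p,q):
    o1,d1=ray(a,*p);o2,d2=ray(b,*q); A=np.array([d1,-d2]).T; s=np.linalg.lstsq(A,o2-o1,rcond=None)[0]
    x,y=o1+s[0]*d1,o2+s[1]*d2; return ((x+y)/2).round(1),np.linalg.norm(x-y).round(1)
for n,p,q in [('tall',(414,211),(358,263)),('s1',(408,246),(331,281)),('s2',(439,256),(337,305)),('s3',(436,285),(308,313)),('cupL',(247,150),(336,149)),('cupS',(322,118),(415,176))]: print(n,tri(p,q))
A=cv2.resize(a['pixels'][190:330,355:475],None,fx=4,fy=4,interpolation=2)[:480,:400]
c=lambda f,u,v,w=30:cv2.resize(f['pixels'][v-w:v+w,u-w:u+w],(400,300) if 0 else (300,300),interpolation=2)
cv2.imwrite('pics/crop.png',np.hstack([np.vstack([c(a,418,240,50),c(b,335,290,50)]),np.vstack([c(a,250,165,35),c(b,338,165,35)])]))
```

```text
tall (array([457.9, 164. , 128. ]), np.float64(2.7))
s1 (array([510.8, 193. ,  91.1]), np.float64(4.3))
s2 (array([488.6, 250.9,  90.4]), np.float64(1.7))
s3 (array([544.2, 278.7,  88.2]), np.float64(1.5))
cupL (array([ 566.1, -192.1,  139.5]), np.float64(3.9))
cupS (array([ 352.7, -160.8,  101.6]), np.float64(1.9))
```

View pics/crop.png

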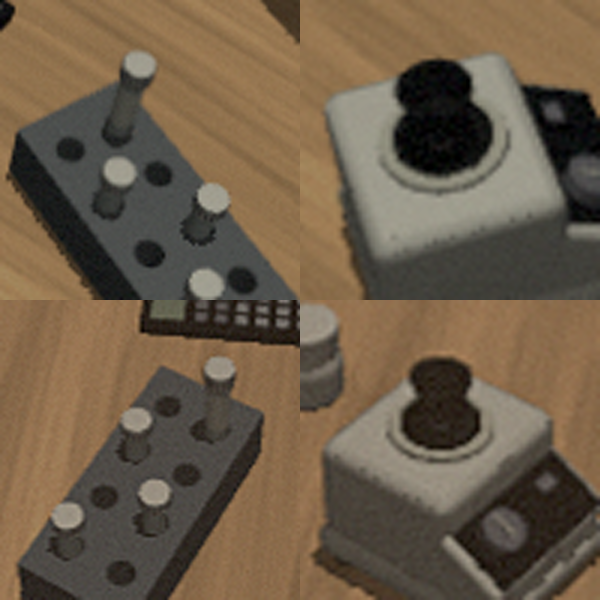

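View pics/wrist0.png

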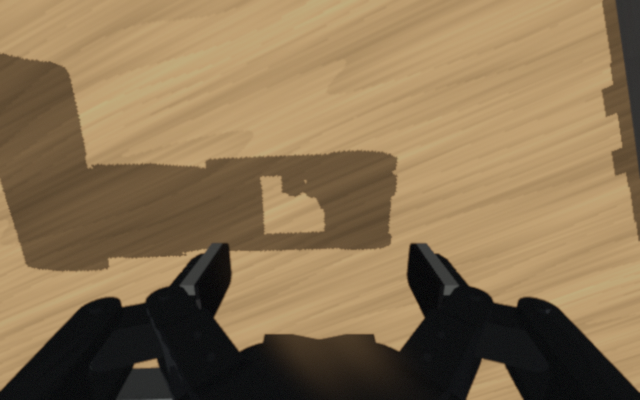

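The crops confirm both choices. The tall tube is the one at scene (413,212), with its top measured at 128 mm against 130 mm expected; the others are at about 90 mm. The larger mixer's cup is at scene (247,150), with its rim at 140 mm against 142 mm expected; the small mixer's rim is at 102 mm. I'll move above the tube and line the jaws up across the rack.

```bash
python3 -m jog '[{"x":-2.2,"y":-1.8},{"x":-2.2,"y":-1.8},{"x":-2.2,"y":-1.8},{"x":-2.2,"y":-1.8},{"x":-2.2,"y":-1.8},{"x":-2.2,"y":-1.8},{"x":-2.2,"y":-1.8},{"x":-2.2,"y":-1.8},{"x":-2.2,"y":-1.8},{"x":-2.2,"y":-1.8},{"x":-2.2,"y":-1.8},{"x":-2.2,"y":-1.8},{"x":-2.2,"y":-1.8},{"x":-2.2,"y":-1.8},{"x":-2.2,"y":-1.8},{"x":-2.2,"y":-1.8}]'
python3 -m jog '[{"spin":0.12},{"spin":0.12},{"spin":0.12},{"spin":0.12},{"spin":0.12},{"spin":0.12},{"spin":0.12},{"spin":0.12},{"spin":0.12},{"spin":0.12},{"spin":0.12},{"spin":0.12},{"spin":0.08},{}]'
python3 - <<'E'
from h import *
f=save('wrist'); s=f['s']; print(s['eef_pos'],s['tcp_rot'],s['qpos']); im=f['pixels'].copy()
for P in ([458,164,130],[458,164,112]): 
    u=proj(f,[P])[0]; print(u)
cv2.imwrite('pics/wrist1.png',im)
E
```

```text
[250.01430975 572.42999369 230.72746982] [-3.14053538e+00  2.34155254e-05  2.72985254e+00] [ 1.15662038e+00  3.53510398e-01  1.63394774e+00 -2.84091826e-05
  1.15519173e+00 -2.42433543e-03]
[ 77.57517382 473.11610705]
[ 88.24693562 456.64522504]schema error: expected keys x, y, z, spin, grip
schema error: expected keys x, y, z, spin, grip
```

View pics/wrist1.png

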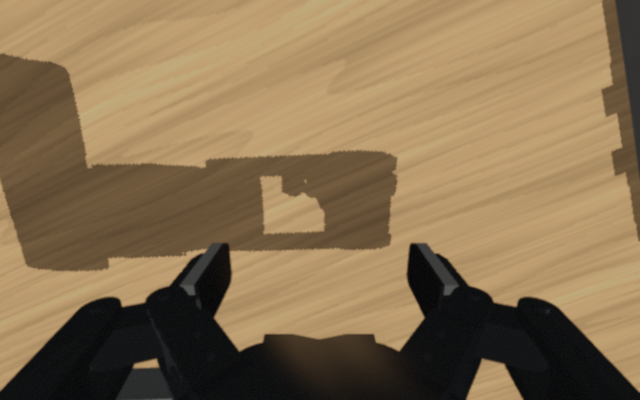

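The jog was refused because every row needs all the keys, so the view hasn't changed: it shows bare bench and the arm's shadow. I'll resend it with full rows.

```bash
python3 -m jog '[{"x":-2.2,"y":-1.8,"z":0,"spin":0,"grip":0},{"x":-2.2,"y":-1.8,"z":0,"spin":0,"grip":0},{"x":-2.2,"y":-1.8,"z":0,"spin":0,"grip":0},{"x":-2.2,"y":-1.8,"z":0,"spin":0,"grip":0},{"x":-2.2,"y":-1.8,"z":0,"spin":0,"grip":0},{"x":-2.2,"y":-1.8,"z":0,"spin":0,"grip":0},{"x":-2.2,"y":-1.8,"z":0,"spin":0,"grip":0},{"x":-2.2,"y":-1.8,"z":0,"spin":0,"grip":0},{"x":-2.2,"y":-1.8,"z":0,"spin":0,"grip":0},{"x":-2.2,"y":-1.8,"z":0,"spin":0,"grip":0},{"x":-2.2,"y":-1.8,"z":0,"spin":0,"grip":0},{"x":-2.2,"y":-1.8,"z":0,"spin":0,"grip":0},{"x":-2.2,"y":-1.8,"z":0,"spin":0,"grip":0},{"x":-2.2,"y":-1.8,"z":0,"spin":0,"grip":0},{"x":-2.2,"y":-1.8,"z":0,"spin":0,"grip":0},{"x":-2.2,"y":-1.8,"z":0,"spin":0,"grip":0}]' && 
python3 -m jog '[{"x":0,"y":0,"z":0,"spin":0.12,"grip":0},{"x":0,"y":0,"z":0,"spin":0.12,"grip":0},{"x":0,"y":0,"z":0,"spin":0.12,"grip":0},{"x":0,"y":0,"z":0,"spin":0.12,"grip":0},{"x":0,"y":0,"z":0,"spin":0.12,"grip":0},{"x":0,"y":0,"z":0,"spin":0.12,"grip":0},{"x":0,"y":0,"z":0,"spin":0.12,"grip":0},{"x":0,"y":0,"z":0,"spin":0.12,"grip":0},{"x":0,"y":0,"z":0,"spin":0.12,"grip":0},{"x":0,"y":0,"z":0,"spin":0.12,"grip":0},{"x":0,"y":0,"z":0,"spin":0.12,"grip":0},{"x":0,"y":0,"z":0,"spin":0.12,"grip":0},{"x":0,"y":0,"z":0,"spin":0.08,"grip":0},{"x":0,"y":0,"z":0,"spin":0,"grip":0},{"x":0,"y":0,"z":0,"spin":0,"grip":0}]'
python3 - <<'E'
from h import *
f=save('wrist'); s=f['s']; print(s['eef_pos'],s['tcp_rot'],s['qpos']); im=f['pixels'].copy()
for P in ([458,164,130],[458,164,112]): 
    u=proj(f,[P])[0]; print(u)
cv2.imwrite('pics/wrist2.png',im)
E
```

```text
clock: 1.53
eef_pos: [457.8, 166.6, 231.3]
tcp_rot: [-3.142, 0.0, 2.73]
contact_force: [-0.0, -0.2, 0.2]
opening: 0.999
grasp_force: 0.0
clock: 2.78
eef_pos: [457.4, 167.9, 231.2]
tcp_rot: [-3.141, 0.0, 1.213]
contact_force: [0.1, 0.1, 0.1]
opening: 0.998
grasp_force: 0.0
[457.36989437 167.90651403 231.21829381] [-3.14147088e+00  9.42845818e-05  1.21255184e+00] [3.48754397e-01 1.37182751e-01 1.92018567e+00 8.38345216e-06
 1.08437806e+00 7.06994966e-01]
[321.74344902 195.11288067]
[321.5764452  189.19697725]
```

View pics/wrist2.png

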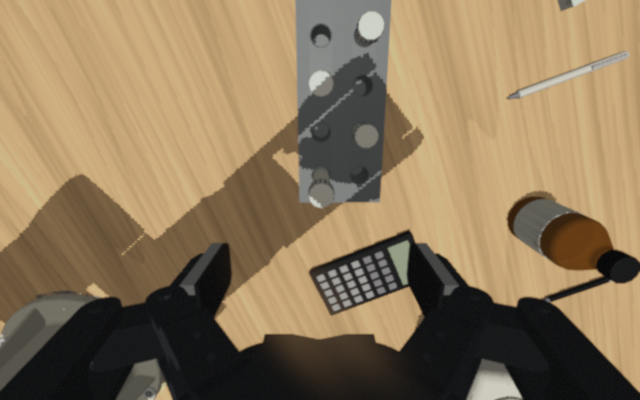

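The wrist view shows the rack, with the tall tube at the near end: its cap is around (321,192), against a prediction of (322,195). I'll refine this with one crop.

Run:
```python
from h import *
f=load('wrist'); im=f['pixels']
for P in ([458,164,130],[456,164,130],[458,166,130]): print(P,proj(f,[P])[0])
c=im[160:220,291:351].astype(float); c=np.clip(c*1.7,0,255).astype(np.uint8)
c=cv2.resize(c,(600,600),interpolation=2)
ph=np.linspace(0,6.283,60)
for X,col in (((458,164),(0,0,255)),):
    p=proj(f,[[X[0]+11*np.cos(t),X[1]+11*np.sin(t),130] for t in ph]); cv2.polylines(c,[np.int32((p-[291,160])*10)],True,col,1)
for i in range(0,60,10): cv2.putText(c,str(291+i),(i*10,10),0,.35,(255,255,255)); cv2.putText(c,str(160+i),(0,i*10+5),0,.35,(255,255,255))
cv2.imwrite('pics/c3.png',c)
```

```text
[458, 164, 130] [321.74344902 195.11288067]
[456, 164, 130] [319.53336482 195.89751568]
[458, 166, 130] [320.92478581 192.99866998]
```

View pics/c3.png

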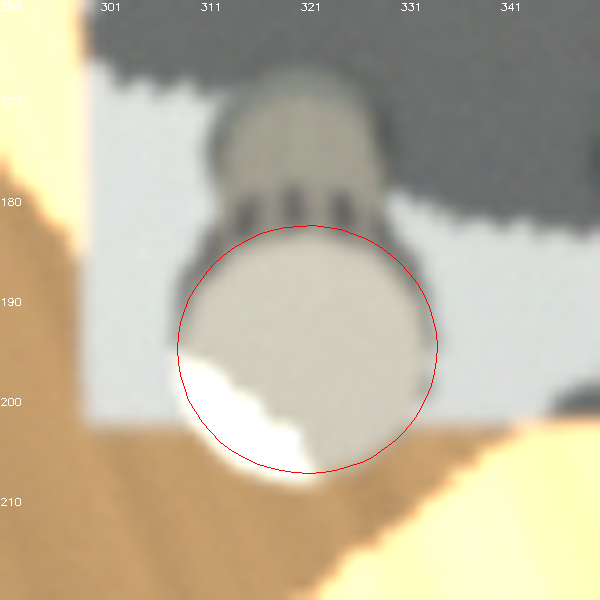

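Cap disc measured at about (321.3,195.8) px, which puts the tube at about (457.5,163.3). I'll align, descend and grip the body below the cap.

```bash
python3 -m jog '[{"x":-0.43,"y":0.16,"z":0,"spin":0,"grip":0},{"x":0,"y":0,"z":1.5,"spin":0,"grip":0},{"x":0,"y":0,"z":1.5,"spin":0,"grip":0},{"x":0,"y":0,"z":1.5,"spin":0,"grip":0},{"x":0,"y":0,"z":1.5,"spin":0,"grip":0},{"x":0,"y":0,"z":1.5,"spin":0,"grip":0},{"x":0,"y":0,"z":1.5,"spin":0,"grip":0},{"x":0,"y":0,"z":1.5,"spin":0,"grip":0},{"x":0,"y":0,"z":1.5,"spin":0,"grip":0},{"x":0,"y":0,"z":1.5,"spin":0,"grip":0},{"x":0,"y":0,"z":1.0,"spin":0,"grip":0},{"x":0,"y":0,"z":1.0,"spin":0,"grip":0},{"x":0,"y":0,"z":0,"spin":0,"grip":0},{"x":0,"y":0,"z":0,"spin":0,"grip":0},{"x":0,"y":0,"z":0,"spin":0,"grip":0}]' && python3 -m jog '[{"x":0,"y":0,"z":0,"spin":0,"grip":0.4},{"x":0,"y":0,"z":0,"spin":0,"grip":0.5},{"x":0,"y":0,"z":0,"spin":0,"grip":0.6},{"x":0,"y":0,"z":0,"spin":0,"grip":0.65},{"x":0,"y":0,"z":0,"spin":0,"grip":0.7},{"x":0,"y":0,"z":0,"spin":0,"grip":0.75},{"x":0,"y":0,"z":0,"spin":0,"grip":0.8},{"x":0,"y":0,"z":0,"spin":0,"grip":0.9},{"x":0,"y":0,"z":0,"spin":0,"grip":1},{"x":0,"y":0,"z":0,"spin":0,"grip":1},{"x":0,"y":0,"z":0,"spin":0,"grip":1},{"x":0,"y":0,"z":0,"spin":0,"grip":1},{"x":0,"y":0,"z":0,"spin":0,"grip":1},{"x":0,"y":0,"z":0,"spin":0,"grip":1},{"x":0,"y":0,"z":0,"spin":0,"grip":1}]' 50
```

```text
clock: 4.08
eef_pos: [457.9, 163.4, 76.8]
tcp_rot: [3.141, -0.0, 1.21]
contact_force: [-0.3, 0.1, 0.1]
opening: 1.003
grasp_force: 0.0
clock: 5.33
eef_pos: [457.4, 163.3, 76.3]
tcp_rot: [3.142, 0.0, 1.21]
contact_force: [-0.3, -0.2, -0.6]
opening: 0.199
grasp_force: 83.7
```

Gripped at a 17 mm opening, which matches the body. I'll draw the tube straight up.

```bash
python3 -m jog '[{"x":0,"y":0,"z":-0.3,"spin":0,"grip":1},{"x":0,"y":0,"z":-0.6,"spin":0,"grip":1},{"x":0,"y":0,"z":-0.8,"spin":0,"grip":1},{"x":0,"y":0,"z":-0.8,"spin":0,"grip":1},{"x":0,"y":0,"z":-0.8,"spin":0,"grip":1},{"x":0,"y":0,"z":-0.8,"spin":0,"grip":1},{"x":0,"y":0,"z":-0.8,"spin":0,"grip":1},{"x":0,"y":0,"z":-0.8,"spin":0,"grip":1},{"x":0,"y":0,"z":-1.3,"spin":0,"grip":1},{"x":0,"y":0,"z":-1.5,"spin":0,"grip":1},{"x":0,"y":0,"z":-1.5,"spin":0,"grip":1},{"x":0,"y":0,"z":-1.5,"spin":0,"grip":1},{"x":0,"y":0,"z":-1.5,"spin":0,"grip":1},{"x":0,"y":0,"z":-1.5,"spin":0,"grip":1},{"x":0,"y":0,"z":-1.5,"spin":0,"grip":1},{"x":0,"y":0,"z":0,"spin":0,"grip":1},{"x":0,"y":0,"z":0,"spin":0,"grip":1}]' 50
python3 - <<'E'
from h import *
s=sense(); p=s['eef_pos']; R=Ro.from_euler('xyz',s['tcp_rot']).as_matrix(); print(s['eef_pos'],s['contact_force'])
for n in('scene','side'):
    f=save(n); 
    for P in ([p[0],p[1],p[2]-66+120],[p[0],p[1],p[2]-66],[566,-192,142],): print(n,proj(f,[P])[0])
d=R.T@(np.array([566,-192,p[2]])-p); print('tool move',d)
a,b=load('scene'),load('side')
c=lambda f,u,v,w,h:cv2.resize(f['pixels'][v-h:v+h,u-w:u+w],(400,300*0+600*0+int(400*h/w)),interpolation=2)
cv2.imwrite('pics/c4.png',np.vstack([np.hstack([c(a,247,155,40,30),c(b,336,152,40,30)]),np.hstack([c(a,412,190,40,30),c(b,362,240,40,30)])]))
E
```

```text
clock: 6.75
eef_pos: [457.8, 163.5, 237.1]
tcp_rot: [3.14, -0.001, 1.21]
contact_force: [0.0, -1.5, -0.3]
opening: 0.196
grasp_force: 83.7
[457.79668476 163.47157425 237.08748362] [ 0.01738564 -1.53137035 -0.33117376]
scene [432.71882424 155.94572024]
scene [418.37008643 198.58352236]
scene [247.17860956 150.08460621]
side [361.18769207 209.25201955]
side [359.10491033 249.53706686]
side [336.37797307 147.62709544]
tool move [-2.94340255e+02  2.26785827e+02 -2.69175387e-02]
```

View pics/c4.png

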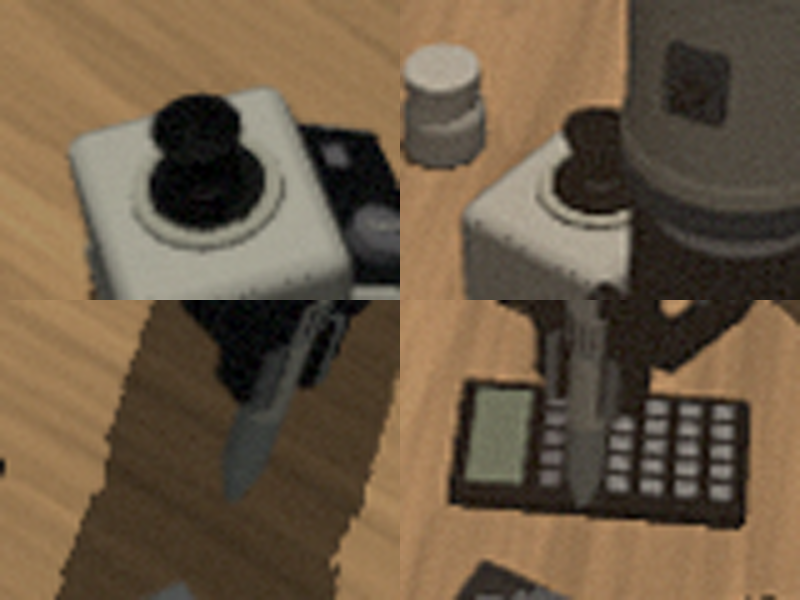

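The tube is held upright. Its tip is at scene (418,200) and side (359,251), within 2 px of prediction. The cup rim centre is at scene (246.3,150.4) and side (335.7,148.2). I'll put those on the 142 mm rim plane.

Run:
```python
from h import *
a,b=load('scene'),load('side')
A=at_z(a,246.3,150.4,142);B=at_z(b,335.7,148.2,142); print(A,B)
s=sense(); p=s['eef_pos'];R=Ro.from_euler('xyz',s['tcp_rot']).as_matrix()
print(R.T@(np.array([*((A+B)/2)[:2],p[2]])-p), s['qpos'])
```

```text
[ 567.86265309 -192.77098303  142.        ] [ 567.36525285 -189.34433803  142.        ]
[-2.92334992e+02  2.28662506e+02  1.14923135e-02] [3.39942825e-01 1.29354013e-01 1.91859144e+00 2.20625087e-06
 1.09453427e+00 7.00911778e-01]
```

```bash
python3 -m jog '[{"x":-0.82,"y":0.64,"z":0,"spin":0,"grip":1},{"x":-1.62,"y":1.27,"z":0,"spin":0,"grip":1},{"x":-1.62,"y":1.27,"z":0,"spin":0,"grip":1},{"x":-1.62,"y":1.27,"z":0,"spin":0,"grip":1},{"x":-1.62,"y":1.27,"z":0,"spin":0,"grip":1},{"x":-1.62,"y":1.27,"z":0,"spin":0,"grip":1},{"x":-1.62,"y":1.27,"z":0,"spin":0,"grip":1},{"x":-1.62,"y":1.27,"z":0,"spin":0,"grip":1},{"x":-1.62,"y":1.27,"z":0,"spin":0,"grip":1},{"x":-1.62,"y":1.27,"z":0,"spin":0,"grip":1},{"x":-1.62,"y":1.27,"z":0,"spin":0,"grip":1},{"x":-1.62,"y":1.27,"z":0,"spin":0,"grip":1},{"x":-1.62,"y":1.27,"z":0,"spin":0,"grip":1},{"x":-1.62,"y":1.27,"z":0,"spin":0,"grip":1},{"x":-1.62,"y":1.27,"z":0,"spin":0,"grip":1},{"x":-1.62,"y":1.27,"z":0,"spin":0,"grip":1},{"x":-1.62,"y":1.27,"z":0,"spin":0,"grip":1},{"x":-1.62,"y":1.27,"z":0,"spin":0,"grip":1},{"x":-0.8,"y":0.63,"z":0,"spin":0,"grip":1},{"x":0,"y":0,"z":0,"spin":0,"grip":1}]' 50 
python3 -m jog '[{"x":0,"y":0,"z":0,"spin":0,"grip":1},{"x":0,"y":0,"z":0,"spin":0,"grip":1}]'
python3 - <<'E'
from h import *
F=[save(n) for n in('wrist','scene','side')]; s=F[0]['s']; p=s['eef_pos']; R=Ro.from_euler('xyz',s['tcp_rot']).as_matrix()
print(p,s['tcp_rot'],s['contact_force'])
T=[]
for f,n in zip(F,'wcs'):
    u=proj(f,[[567.6,-191,142]])[0].astype(int); t=proj(f,[p+R@[0,0,66]])[0]
    print(n,u,t, at_z(f,*u,142))
    w,h=(60,90) if n=='w' else (30,45); x0,y0=max(u[0]-w,0),max(u[1]-h,0); x0=min(x0,640-2*w);y0=min(y0,400-2*h)
    c=f['pixels'][y0:y0+2*h,x0:x0+2*w].astype(float); c=(255*(c/255)**.5).astype(np.uint8)
    c=cv2.resize(c,(266,399),interpolation=2)
    k=266/(2*w)
    q=proj(f,[[567.6+20.5*np.cos(i),-191+20.5*np.sin(i),142] for i in np.linspace(0,6.28,50)]); cv2.polylines(c,[np.int32((q-[x0,y0])*k)],True,(0,0,255),1)
    cv2.circle(c,tuple(np.int32((t-[x0,y0])*k)),3,(0,255,0),1)
    print('crop origin',x0,y0,'scale',k); T.append(c)
cv2.imwrite('pics/c5.png',np.hstack(T))
E
```

```text
clock: 8.52
eef_pos: [568.2, -192.3, 235.3]
tcp_rot: [-3.141, 0.001, 1.208]
contact_force: [-0.4, 1.1, -0.2]
opening: 0.197
grasp_force: 83.7
clock: 8.68
eef_pos: [567.7, -189.5, 235.8]
tcp_rot: [-3.14, -0.0, 1.21]
contact_force: [-0.7, 0.3, -0.2]
opening: 0.196
grasp_force: 83.7
[ 567.66691914 -189.46105337  235.79426139] [-3.14029359e+00 -2.58641560e-04  1.20985222e+00] [-0.71387222  0.28737157 -0.24512092]
w [320 195] [319.48096584 204.93764192] [ 567.63636285 -190.51609569  142.        ]
crop origin 260 105 scale 2.216666666666667
c [246 150] [245.8727057  141.99299511] [ 567.47298676 -194.09855748  142.        ]
crop origin 216 105 scale 4.433333333333334
s [335 147] [335.58349588 139.81125251] [ 570.04802172 -194.00624418  142.        ]
crop origin 305 102 scale 4.433333333333334
```

View pics/c5.png

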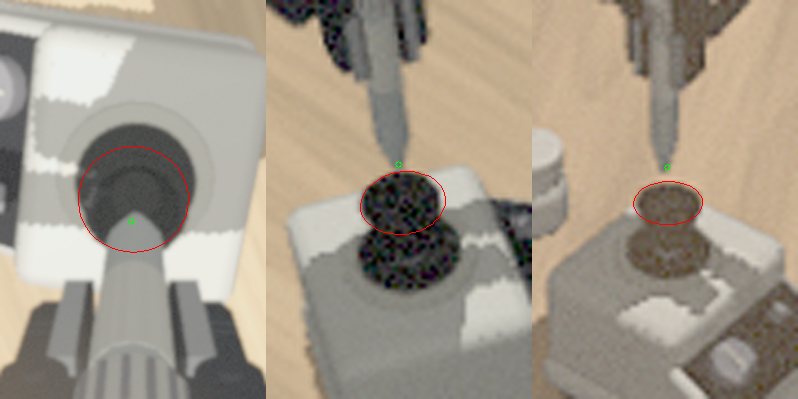

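The tip hangs over the cup: scene (246,142) sits above the rim ellipse at (246,150), and the rim model fits in all three views. I'll descend to just above the floor.

```bash
python3 -m jog '[{"x":-0.14,"y":0.05,"z":0.3,"spin":0,"grip":1},{"x":0,"y":0,"z":0.5,"spin":0,"grip":1},{"x":0,"y":0,"z":0.5,"spin":0,"grip":1},{"x":0,"y":0,"z":0.5,"spin":0,"grip":1},{"x":0,"y":0,"z":0.5,"spin":0,"grip":1},{"x":0,"y":0,"z":0.5,"spin":0,"grip":1},{"x":0,"y":0,"z":0.5,"spin":0,"grip":1},{"x":0,"y":0,"z":0.4,"spin":0,"grip":1},{"x":0,"y":0,"z":0.3,"spin":0,"grip":1},{"x":0,"y":0,"z":0,"spin":0,"grip":1},{"x":0,"y":0,"z":0,"spin":0,"grip":1},{"x":0,"y":0,"z":0,"spin":0,"grip":1}]'
python3 -m jog '[{"x":0,"y":0,"z":0.1,"spin":0,"grip":1},{"x":0,"y":0,"z":0.1,"spin":0,"grip":1},{"x":0,"y":0,"z":0,"spin":0,"grip":1},{"x":0,"y":0,"z":0,"spin":0,"grip":1}]'
python3 -m jog '[{"x":0,"y":0,"z":0.1,"spin":0,"grip":1},{"x":0,"y":0,"z":0.1,"spin":0,"grip":1},{"x":0,"y":0,"z":0,"spin":0,"grip":1},{"x":0,"y":0,"z":0,"spin":0,"grip":1}]'
```

```text
clock: 9.83
eef_pos: [568.5, -191.7, 196.5]
tcp_rot: [3.141, -0.0, 1.21]
contact_force: [-0.4, -0.6, -0.1]
opening: 0.194
grasp_force: 83.7
clock: 10.17
eef_pos: [568.3, -191.7, 194.3]
tcp_rot: [-3.142, 0.0, 1.21]
contact_force: [-0.1, 0.0, 0.1]
opening: 0.202
grasp_force: 83.7
clock: 10.5
eef_pos: [568.3, -191.7, 192.2]
tcp_rot: [-3.142, 0.0, 1.21]
contact_force: [-0.7, -0.4, -0.7]
opening: 0.198
grasp_force: 83.7
```

```bash
for i in 1; do python3 -m jog '[{"x":0,"y":0,"z":0.1,"spin":0,"grip":1},{"x":0,"y":0,"z":0,"spin":0,"grip":1},{"x":0,"y":0,"z":0,"spin":0,"grip":1}]'
python3 -m jog '[{"x":0,"y":0,"z":0.1,"spin":0,"grip":1},{"x":0,"y":0,"z":0,"spin":0,"grip":1},{"x":0,"y":0,"z":0,"spin":0,"grip":1}]'
python3 -m jog '[{"x":0,"y":0,"z":0.1,"spin":0,"grip":1},{"x":0,"y":0,"z":0,"spin":0,"grip":1},{"x":0,"y":0,"z":0,"spin":0,"grip":1}]'
python3 -m jog '[{"x":0,"y":0,"z":0.1,"spin":0,"grip":1},{"x":0,"y":0,"z":0,"spin":0,"grip":1},{"x":0,"y":0,"z":0,"spin":0,"grip":1}]'
python3 -m jog '[{"x":0,"y":0,"z":0.1,"spin":0,"grip":1},{"x":0,"y":0,"z":0,"spin":0,"grip":1},{"x":0,"y":0,"z":0,"spin":0,"grip":1}]'; done | grep -E 'eef|cont'
```

```text
eef_pos: [568.3, -191.7, 191.2]
contact_force: [-0.5, 0.4, -0.3]
eef_pos: [568.2, -191.7, 190.2]
contact_force: [-0.3, 0.1, -0.5]
eef_pos: [568.2, -191.7, 189.2]
contact_force: [0.2, -0.1, -0.6]
eef_pos: [568.4, -191.7, 188.5]
contact_force: [0.5, -0.8, 2.0]
eef_pos: [568.4, -191.7, 187.5]
contact_force: [-0.1, 0.0, 2.7]
```

Contact came at about z = 188.4. I'll press on to about 183.9.

```bash
python3 -m jog '[{"x":0,"y":0,"z":0.1,"spin":0,"grip":1},{"x":0,"y":0,"z":0,"spin":0,"grip":1},{"x":0,"y":0,"z":0.1,"spin":0,"grip":1},{"x":0,"y":0,"z":0,"spin":0,"grip":1},{"x":0,"y":0,"z":0.1,"spin":0,"grip":1},{"x":0,"y":0,"z":0,"spin":0,"grip":1},{"x":0,"y":0,"z":0.05,"spin":0,"grip":1},{"x":0,"y":0,"z":0,"spin":0,"grip":1},{"x":0,"y":0,"z":0,"spin":0,"grip":1}]'
python3 - <<'E'
from h import *
r=[]
for i in range(8):
    grab_frame('wrist'); s=sense(); r.append([s['eef_pos'][2],*s['contact_force'],*s['wrist_torque']])
r=np.array(r);print(r.mean(0).round(2),r.std(0).round(2))
E
```

```text
clock: 12.5
eef_pos: [568.6, -191.8, 184.0]
tcp_rot: [3.141, 0.0, 1.21]
contact_force: [3.0, -0.8, 6.0]
opening: 0.199
grasp_force: 58.6
[ 1.84e+02  1.91e+00 -9.60e-01  4.80e+00 -2.60e-01 -5.20e-01 -1.00e-02] [0.02 0.41 0.61 0.35 0.03 0.02 0.02]
```

Run:
```python
from h import *
old={n:load(n) for n in('scene','side')}
F=[save(n) for n in('scene','side')]; w=save('wrist'); s=w['s']; p=s['eef_pos']; R=Ro.from_euler('xyz',s['tcp_rot']).as_matrix()
print(p,s['contact_force'],s['grasp_force'])
T=[]
def crop(f,x0,y0,w,h,ov):
    c=(255*(f['pixels'][y0:y0+h,x0:x0+w]/255.)**.5).astype(np.uint8); k=266/w; c=cv2.resize(c,(266,int(h*k)),interpolation=2)
    if ov:
        q=proj(f,[p+R@[0,0,-53],p+R@[0,0,66]]); cv2.line(c,*[tuple(int(v) for v in (a-[x0,y0])*k) for a in q],(0,255,0),1)
    return c
for n,f,(u,v) in zip(('scene','side'),F,((246,150),(335,147))):
    T.append(np.vstack([crop(old[n],u-30,v-20,60,45,0),crop(f,u-30,v-40,60,65,1)]))
T.append(np.vstack([crop(w,260,120,120,120,0),np.zeros((487-266,266,3),np.uint8)]))
h=min(t.shape[0] for t in T); cv2.imwrite('pics/c6.png',np.hstack([t[:h] for t in T]))
```

```text
[ 568.60300509 -191.79362065  183.99956654] [ 2.34104292 -1.82880505  4.94311212] 58.397610574029386
```

View pics/c6.png

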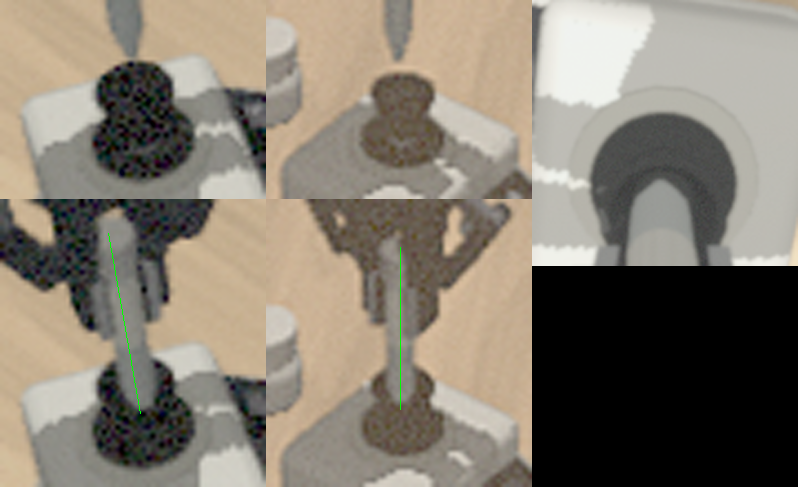

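The tube is in the cup and the cup has visibly sunk. The tube may lean a little against the nominal axis: in the side view the cap sits about 2 px left of the line. I'll measure the lean as the intersection of the two view planes.

```bash
cat > lean.py <<'E'
from h import *
def lean(pr=1):
    N=[];s=sense();p=s['eef_pos']
    for n in('scene','side'):
        f=save(n); im=cv2.GaussianBlur(f['pixels'],(3,3),0).astype(float)
        z=np.array([-35,-25,-14,0,5,10,15,20,25,30,35,40]) # below TCP, tool z
        A=proj(f,[p+[0,0,-q] for q in z]); B=[];rows=[]
        for a,q in zip(A,z):
            u0=int(a[0]); r=int(round(a[1])); xs=np.arange(u0-14,u0+15); px=im[r,xs]
            m=(px.max(1)-px.min(1)<26)&(px.mean(1)>45)
            rows.append(''.join('#' if t else '.' for t in m)+f' {r} {u0} '+' '.join(str(int(t)) for t in px.mean(1)))
            k=(np.abs(xs-u0)<9)&m
            B.append((xs[k].mean() if k.sum()>3 else np.nan,r))
        if pr: print('\n'.join(rows))
lean()
E
python3 lean.py
```

```text
............#######...#...... 125 241 10 8 6 6 9 9 11 12 9 8 13 30 48 56 57 57 55 53 48 35 26 36 45 39 24 25 56 97 118
............#######.......... 128 242 18 31 35 22 11 8 9 10 16 25 33 42 52 60 62 61 62 61 49 32 28 39 44 31 17 36 82 113 122
.........#.########.......... 132 243 110 104 74 29 10 11 14 26 40 46 45 52 66 75 74 71 68 62 46 29 30 42 41 29 34 72 107 119 120
..........#.##########....... 137 243 118 115 113 105 74 31 9 13 26 41 46 44 52 68 75 74 71 67 62 51 46 59 80 100 115 121 123 123 123
........##.########.......... 139 244 117 117 115 105 84 57 41 42 46 47 44 46 58 71 73 70 67 65 73 92 108 115 116 117 118 120 122 123 124
........###########.......... 140 244 117 118 118 115 107 94 86 80 67 52 48 51 62 72 73 71 68 65 72 93 110 114 115 116 117 118 120 122 124
............#######.......... 142 244 116 115 116 118 119 118 116 112 104 96 93 84 75 73 74 73 69 63 66 87 107 114 114 115 117 121 125 128 132
...........########...####### 144 245 122 118 115 115 116 118 119 118 117 110 92 73 65 63 62 61 58 59 72 99 123 136 142 148 154 158 159 160 161
...........#################
[... 1513 characters left out ...]
........... 141 335 120 118 116 114 112 112 112 112 113 113 101 80 69 70 72 69 72 93 120 131 132 130 127 127 125 124 124 124 125
............#####............ 143 335 119 115 112 111 110 111 112 113 116 116 103 81 68 68 68 65 69 91 118 133 133 129 127 126 124 123 123 124 125
............#####............ 144 335 118 115 112 110 112 113 113 116 117 112 94 75 68 69 70 67 65 74 95 117 130 132 129 126 125 124 123 123 124
..........########........... 146 335 115 111 110 111 112 113 115 108 88 61 47 53 65 69 69 68 61 48 36 40 70 107 124 124 123 124 124 123 125
...........#######........... 147 335 112 110 109 111 113 115 114 93 58 35 36 51 64 69 69 68 64 49 33 25 39 76 111 122 122 122 123 124 126
```

The edge profiles stay parallel to the vertical in both views, so the tube is upright. Force and position disagree by about 1 mm of depth, so I'll check whether the force is drifting.

Run:
```python
from h import *
r=[]
for i in range(24):
    grab_frame('wrist'); s=sense(); r.append([s['clock'],s['eef_pos'][2],*s['contact_force'],s['grasp_force'],s['opening']*85])
r=np.array(r)
for k in range(0,24,8): print(r[k:k+8].mean(0).round(2))
```

```text
[ 13.38 183.97   2.31  -1.02   5.1   58.39  16.86]
[ 13.78 183.97   2.19  -1.26   4.91  58.39  16.84]
[ 14.18 183.96   2.44  -1.51   4.71  58.39  16.88]
```

Run:
```python
from h import *
old=cv2.imread('pics/c5.png')[:, :266]
f=save('wrist')
c=(255*(f['pixels'][105:285,260:380]/255.)**.5).astype(np.uint8); new=cv2.resize(c,(266,399),interpolation=2)
g=lambda a:cv2.Laplacian(cv2.GaussianBlur(cv2.cvtColor(a,6),(7,7),0),cv2.CV_32F,ksize=5)
o,n=g(old),g(new)
for nm,(x0,x1,y0,y1) in dict(cap=(72,192,335,388),body=(100,170,255,340),label=(95,175,230,300),padL=(55,98,285,372),padR=(170,215,285,372)).items():
    t=o[y0:y1,x0:x1]; a=max(y0-20,0);b=max(x0-20,0)
    r=cv2.matchTemplate(n[a:y1+20,b:x1+20],t,cv2.TM_CCOEFF_NORMED); _,m,_,l=cv2.minMaxLoc(r); print(nm,round(m,3),'dx',l[0]+b-x0,'dy',l[1]+a-y0)
# expected shift per mm of axial slide (px of crop)
s=f['s'];p=s['eef_pos']
for q in (53,40,20,-10): print(q,(proj(f,[p+[0,0,q+1]])[0]-proj(f,[p+[0,0,q]])[0])*2.217)
```

```text
cap 0.907 dx 0 dy 2
body 0.3 dx -17 dy 20
label 0.229 dx 1 dy -8
padL 0.864 dx 0 dy 0
padR 0.904 dx 0 dy 0
53 [0.02356237 4.27490558]
40 [0.01892353 3.43097517]
20 [0.01406112 2.54737014]
-10 [0.00964486 1.7458353 ]
```

The cap moved up about 0.5 mm relative to the pads, so the true depth is about 3.5–3.9 mm. I'll press 0.7 mm more, then re-check force and slip.

```bash
python3 -m jog '[{"x":0,"y":0,"z":0.04,"spin":0,"grip":1},{"x":0,"y":0,"z":0.03,"spin":0,"grip":1},{"x":0,"y":0,"z":0,"spin":0,"grip":1},{"x":0,"y":0,"z":0,"spin":0,"grip":1},{"x":0,"y":0,"z":0,"spin":0,"grip":1},{"x":0,"y":0,"z":0,"spin":0,"grip":1}]'
cat > chk.py <<'E'
from h import *
r=[]
for i in range(24):
    f=save('wrist'); s=sense(); r.append([s['clock'],s['eef_pos'][2],*s['contact_force'],s['grasp_force'],s['opening']*85])
r=np.array(r)
for k in range(0,24,8): print(r[k:k+8].mean(0).round(2))
old=cv2.imread('pics/c5.png')[:, :266]
c=(255*(f['pixels'][105:285,260:380]/255.)**.5).astype(np.uint8); new=cv2.resize(c,(266,399),interpolation=2)
g=lambda a:cv2.resize(cv2.Laplacian(cv2.GaussianBlur(cv2.cvtColor(a,6),(7,7),0),cv2.CV_32F,ksize=5),None,fx=4,fy=4,interpolation=2)
o,n=g(old),g(new)
for nm,(x0,x1,y0,y1) in dict(cap=(72,192,335,388),padL=(55,98,285,372),padR=(170,215,285,372)).items():
    x0,x1,y0,y1=[4*v for v in(x0,x1,y0,y1)]
    R=cv2.matchTemplate(n[y0-40:y1+40,x0-40:x1+40],o[y0:y1,x0:x1],cv2.TM_CCOEFF_NORMED); _,m,_,l=cv2.minMaxLoc(R); print(nm,round(m,3),(l[0]-40)/4,(l[1]-40)/4)
E
python3 chk.py
```

```text
clock: 14.9
eef_pos: [568.6, -191.8, 183.3]
tcp_rot: [3.141, -0.0, 1.21]
contact_force: [3.2, -1.0, 5.7]
opening: 0.2
grasp_force: 58.4
[ 15.12 183.34   2.27  -1.17   5.53  58.36  16.97]
[ 15.52 183.31   2.1   -0.91   5.59  58.36  16.92]
[ 15.92 183.33   2.26  -1.15   5.78  58.36  16.76]
cap 0.915 -0.25 1.5
padL 0.854 0.0 0.25
padR 0.91 -0.5 0.0
```

The push is about 5.9 N (5.6 read, plus about 0.3 N bias from the tube's weight), giving 4.4 mm. By position it is about 4.7 mm, and it is steady. I'll hold for over 3 s and check again.

```bash
Z='{"x":0,"y":0,"z":0,"spin":0,"grip":1}'; python3 -m jog '[{"x":0,"y":0,"z":0,"spin":0,"grip":1},{"x":0,"y":0,"z":0,"spin":0,"grip":1},{"x":0,"y":0,"z":0,"spin":0,"grip":1},{"x":0,"y":0,"z":0,"spin":0,"grip":1},{"x":0,"y":0,"z":0,"spin":0,"grip":1},{"x":0,"y":0,"z":0,"spin":0,"grip":1},{"x":0,"y":0,"z":0,"spin":0,"grip":1},{"x":0,"y":0,"z":0,"spin":0,"grip":1},{"x":0,"y":0,"z":0,"spin":0,"grip":1},{"x":0,"y":0,"z":0,"spin":0,"grip":1},{"x":0,"y":0,"z":0,"spin":0,"grip":1},{"x":0,"y":0,"z":0,"spin":0,"grip":1},{"x":0,"y":0,"z":0,"spin":0,"grip":1},{"x":0,"y":0,"z":0,"spin":0,"grip":1},{"x":0,"y":0,"z":0,"spin":0,"grip":1},{"x":0,"y":0,"z":0,"spin":0,"grip":1},{"x":0,"y":0,"z":0,"spin":0,"grip":1},{"x":0,"y":0,"z":0,"spin":0,"grip":1},{"x":0,"y":0,"z":0,"spin":0,"grip":1},{"x":0,"y":0,"z":0,"spin":0,"grip":1}]'
python3 -m jog '[{"x":0,"y":0,"z":0,"spin":0,"grip":1},{"x":0,"y":0,"z":0,"spin":0,"grip":1},{"x":0,"y":0,"z":0,"spin":0,"grip":1},{"x":0,"y":0,"z":0,"spin":0,"grip":1},{"x":0,"y":0,"z":0,"spin":0,"grip":1},{"x":0,"y":0,"z":0,"spin":0,"grip":1},{"x":0,"y":0,"z":0,"spin":0,"grip":1},{"x":0,"y":0,"z":0,"spin":0,"grip":1},{"x":0,"y":0,"z":0,"spin":0,"grip":1},{"x":0,"y":0,"z":0,"spin":0,"grip":1},{"x":0,"y":0,"z":0,"spin":0,"grip":1},{"x":0,"y":0,"z":0,"spin":0,"grip":1}]'
python3 chk.py
```

```text
clock: 17.77
eef_pos: [568.6, -191.8, 183.3]
tcp_rot: [3.141, -0.0, 1.21]
contact_force: [2.0, -1.5, 5.7]
opening: 0.2
grasp_force: 58.4
clock: 18.77
eef_pos: [568.6, -191.8, 183.3]
tcp_rot: [3.141, 0.0, 1.21]
contact_force: [2.6, -0.7, 5.4]
opening: 0.198
grasp_force: 58.4
[ 18.99 183.33   2.06  -1.25   5.4   58.36  16.84]
[ 19.39 183.33   1.85  -1.29   5.41  58.36  16.82]
[ 19.79 183.33   2.23  -1.16   5.69  58.36  16.83]
cap 0.915 -0.25 1.5
padL 0.858 0.0 0.25
padR 0.907 -0.5 0.0
```

Steady for 5 s with no creep, so I'm handing in.

```bash
python3 -c "
from rig import *
print(sign_off())"
```

```text
the job is handed in; nothing more can be done
None
```

The tall tube is standing upright in the larger mixer's cup, still gripped; the cup is pressed down an estimated 4.2–4.7 mm (from push force and tool height) and was held steady for about 5 s before I handed the job in.

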